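# Hang the tea-bag pail from the worktop rail

### The job

Take the S-hook off its little peg stand, hang it on the wooden rail and slide it along until it drops into the groove of the bar. Then hang the tea-bag pail by its wire bail from the lower curl of the hook and let go, so that both hang quietly, the hook still in the groove. Do it gently, without pushing hard on the rail or the hook, and leave the other things where they stand.

Things in the scene. Friction and masses are not known exactly. Their poses are not given: they have to be found in the camera images.
- rail_mid (a point): The rail, a round wooden bar 18 mm thick, 330 mm long, level, held by two steel posts. Point: on the bar's axis, half-way between the posts, 260 mm above the worktop; y along the bar, x away from the robot, z up. A groove round the bar, 18 mm wide, floor 10 mm thick (4 mm deep), has its centre anywhere within 35 mm of this point along y: different each time, not measured, to be seen or felt.
- rail_stand: The rail's dark steel stand (with the bar); origin on the worktop below rail_mid, same axes. Posts at y = +-120 mm with eyes 28 mm across and 18 mm long round the bar, clamp screws reaching 27 mm above the bar's axis, feet 76 mm across, a flat 6 mm strip between them. A hook sliding along the bar drops 4 mm at the groove and is then stopped sideways by its walls.
- hook_tab (a point): S-hook's black finger tab, 12 mm thick (y), 20 mm wide (x), standing 41 mm above the hook's crown. Point: in its middle plane, 28 mm above the crown's upper face, 13 mm below the tab's top. When its two y faces are pinched here, fingertips reaching up to 25 mm below this point stay clear of the bar. The S lies in the x-z plane, z up.
- hook_seat (a point): Same hook: underside of its upper crown, which rests on the bar; 32 mm below hook_tab. The upper curl is open below, 28 mm wide inside, shank on its -x side; its free end (+x side) ends 24 mm below this point: the bar enters under it from +x, level, its axis 36 mm below this point. It sits 9 mm above the bar's axis on the full bar, 5 mm in the groove. Hang it with its x along the rail's x.
- hook_low (a point): Same hook: resting place of the bail wire's centre in the lower curl, 107 mm below hook_seat, 3 mm above the curl's floor. This curl is 22 mm wide inside; its free end (-x side) rises to 19 mm above this point. The shank, on the +x side, rises upright for 14 mm, then slopes over to the -x side, its underside 34 mm straight above this point: the bail enters over the free end from -x, 26 mm up.
- hook: The S-hook, steel strip 12 mm wide (y), 4 mm thick, 70 g; origin at its lowest point, 114 mm below hook_seat. Starts hanging over the 8 mm level peg of a wooden stand, 128 mm above the worktop, along the hook's y: ball end (13 mm) 30 mm away on the -y side, upright 18 mm post 55 mm away on the +y side. To free it lift it about 35 mm, then draw it toward its -x.
- pail_grip (a point): The pail's black front grip, an upright plate 12 mm thick (pail's y), 30 mm high, reaching 82 mm from the pail's axis on its -x side. Point: half-way up the plate, 64 mm from the axis, 47 mm above the pail's underside. Pinch its y faces with the fingers pointing down, best tilted 15 to 30 degrees toward the pail so that the gripper's body stays clear of the rail.
- bail_top (a point): Same pail: centre of the wire at the top of its rigid bail, over the pail's axis, 115 mm above the underside, 68 mm above pail_grip. The bail is 6 mm wire in the pail's y-z plane, straight and level for 24 mm along y at the top, then sloping down to both sides of the rim. Axes: x from grip to pail, z up.
- pail: Open steel tea-bag pail, 76 mm across the rim, 68 mm high without the bail, 110 to 225 g; origin in the centre of its underside, axes as bail_top. It stands on the worktop.
- tea_box: Bystander: small carton 32x80x54 mm, origin under its centre.
- egg_timer: Bystander: white round kitchen timer 61 mm across, 58 mm high, origin under its centre.
- salt_shaker: Bystander: grey and clear shaker 44 mm across, 90 mm high, origin under its centre.
- soup_tin: Bystander: tin 57 mm across, 72 mm high, origin under its centre.
- teaspoon: Bystander: steel teaspoon 138 mm long (x), 28 mm wide, 12 mm high, origin under its centre.

How it is judged:
By the outcome, as a careful person would: the job done as asked, in the order asked, and still so for the second after the job is handed in, with the robot touching nothing.
It also fails if it takes over 72 s, if anything falls off the work surface, if the arm or the gripper's body presses on something with over 40 N, if the wrist force passes 120 N, or if a joint passes its speed limit or range.

### The arm

A 7-joint arm with a two-finger parallel gripper is mounted at the origin on a cart in front of the work surface, level with it; the furniture and walls round the work are solid. World frame = base frame: x ahead of the robot, y to its left, z up, the work surface at z = 0. Lengths are in mm, angles in rad, forces in N, time in s.
With the tool pointing down it reaches from about 425 to 825 mm from the base axis. Payload 3.6 kg.
Tool frame: the origin (TCP) lies between the finger pads; the fingertips stand 8 mm ahead of it and the grasp point (between the pads) lies 11 mm behind it; z points along the fingers, y is the line along which they close (so a half turn about z gives the same grasp; the last joint's range is limited). The gripper opens to 85 mm and grips with 20 to 120 N. Pads are 22 mm wide; open, the fingers measure 114 mm over their backs; the gripper's body (76 mm by 85 mm) begins 54 mm behind the grasp point. The pads swing forward as they close: fully open they stand 13 mm farther back than shut.
Start: joints at [1.121, 0.615, -0.013, 1.423, 0.008, 1.103, -0.04], TCP at [266.713, -592.727, 209.497] pointing down, gripper open.
Joint ranges: [-3.12, 3.12], [-0.3, 2.06], [-1.34, 1.32], [0.26, 2.42], [-1.36, 4.5], [0.01, 1.98], [-2.84, 2.84]. Speed limits (rad/s): [2.79, 2.79, 3.14, 3.14, 3.14, 3.14, 3.14].

### API

Orientations are given as a unit quaternion [x, y, z, w].
In Python, from bench import env, cams gives the robot as it stands. The module is installed in compiled form; this text tells all that it offers.
- The arm moves only by the tool play_rows, never from a script. Its argument "deltas" is a list that holds one entry, the list of rows, each a list of 4 numbers: the shift along the tool's x, y, z in units of 40 mm (1.0 is 40 mm), then the turn about the tool's z in rad. In form: [[[x, y, z, roll], ...]]. A call has 1 to 20 rows; each row is the pose to reach, as a shift and turn from the pose commanded when the call began, along the tool's axes at that moment; what a row does not reach only later rows make up. A row lasts 1/8 s, in which the tool goes at most 62.5 mm and 10.7 degrees, less where a joint would pass 70% of its speed; a pose out of reach is approached as far as the arm can. A call with a gripper value outside its range is refused whole. "hand" is the closure, from 0 (fully open) to 1 (shut), set as the call begins (left out, the last holds). The fingers move at their own pace and stop on an object; "newtons" is the grip in N (left out, the last holds). Time passes only in rows, so rows that repeat a pose let the fingers close. It gives the time, the measured TCP pose, the force, the opening and the grip force at its end, in the units of the state.
- env.get_state(): the state, without advancing time (a new reading comes with each control period).
- cams.capture(name): name is "side" or "top" or "wrist"; returns a dict with "color" (384x512x3 uint8, red, green, blue), "camera_matrix" (3x3 intrinsics, pixels), "k1" (the pictures are not rectified: a ray, as slopes to the right and down, at radius r is drawn at 1 + k1 r^2 times it, then the intrinsics apply), "pose" (4x4, takes a point from camera to world coordinates); the wrist camera has in their place "tool_from_camera" (4x4, takes a point from camera to tool coordinates, whose origin is the TCP and whose axes are the flange's). Camera axes: x right, y up, looking along -z (the intrinsics and any distortion apply to the point x, -y, -z); pixel columns grow to the right and rows downward; lengths in mm; the calibration is good to about 2 mm. A picture is of the moment at which its call begins: read the wrist's pose just before it. There is no depth.
- env.finish_job(): hands the job in; it is judged then, once.
The state is a dict: "t": time; "joints": joint angles; "joint_velocities": joint speeds; "tau": joint torques, N m; "position": TCP position; "tcp_rot": TCP orientation; "contact_force": force on the tool from outside, world axes, zero at the start; "moment": the same for the moment, N m; "finger_gap": finger opening in mm; "gripper_force": force on a finger pad.
Only numpy, scipy, OpenCV 4.12 (cv2) and the standard library are available. Lean on these libraries where they do the work, as an engineer would, in place of code of your own. Each camera call takes 0.05 s, during which the arm holds its last target. There are 200 camera calls.

## Working session

There is one attempt and no reset: what is moved stays moved. The work goes in short steps, Python scripts to look and compute and a tool call to move; the robot and the scene stay as the last step left them, time stands still between calls to the robot, and variables do not carry over. Pictures are saved under pics/ and viewed, at most 10 in all, crops included, and the job is handed in when it is done.

Besides the shell and the picture viewer there is one more tool, called by a JSON object that holds its "name" and its "arguments". play_rows: Moves the arm, as the interface text tells. Its arguments: {"type":"object","properties":{"deltas":{"type":"array","items":{"type":"array","items":{"type":"array","items":{"type":"number"}}}},"hand":{"type":"number"},"newtons":{"type":"number"}},"required":["deltas"]}

```bash
mkdir -p pics; cat > h.py <<'E'
from bench import env, cams
import numpy as np, cv2
from scipy.spatial.transform import Rotation as R
def cam(n):
    s=env.get_state(); c=cams.capture(n)
    if n=="wrist":
        T=np.eye(4);T[:3,:3]=R.from_quat(s['tcp_rot']).as_matrix();T[:3,3]=s['position'];c['pose']=T@np.array(c['tool_from_camera'])
    c['pose']=np.array(c['pose']);c['K']=np.array(c['camera_matrix']);return c
def save(c,f,box=None,scale=1):
    im=c['color'][:,:,::-1]
    if box: im=im[box[1]:box[3],box[0]:box[2]]
    cv2.imwrite(f,cv2.resize(im,None,fx=scale,fy=scale,interpolation=cv2.INTER_CUBIC))
def ray(c,u,v):
    K=c['K'];p=cv2.undistortPoints(np.array([[[u,v]]],float),K,np.array([c['k1'],0,0,0,0.]),None)[0,0] if True else 0
    d=c['pose'][:3,:3]@np.array([p[0],-p[1],-1]);return c['pose'][:3,3],d/np.linalg.norm(d)
def atz(c,u,v,z):
    o,d=ray(c,u,v);return o+d*(z-o[2])/d[2]
def tri(*a):
    A=np.zeros((3,3));b=np.zeros(3)
    for c,u,v in a:
        o,d=ray(c,u,v);P=np.eye(3)-np.outer(d,d);A+=P;b+=P@o
    x=np.linalg.solve(A,b);return x,[np.linalg.norm(np.cross(x-ray(*q)[0],ray(*q)[1])) for q in a]
def proj(c,X):
    T=np.linalg.inv(c['pose']);p=(T[:3,:3]@np.array(X).T).T+T[:3,3];x=p[0]/-p[2];y=-p[1]/-p[2]
    r2=x*x+y*y;f=1+c['k1']*r2;K=c['K'];return np.array([K[0,0]*x*f+K[0,2],K[1,1]*y*f+K[1,2]])
E
python3 - <<'E'
from h import *
import pickle
s=env.get_state();print(s)
D={}
for n in ("side","top","wrist"):
    c=cam(n);D[n]=c;print(n,c['K'].tolist(),c['k1'],c['pose'].round(3).tolist())
pickle.dump(D,open('c0.pkl','wb'))
save(D['side'],'pics/a.png',None,1.55);save(D['top'],'pics/b.png',None,1.55)
E
```

```text
{'t': 0.0, 'joints': array([ 1.12153071,  0.61593342, -0.01261778,  1.42492276,  0.00810999,
        1.10342351, -0.04039673]), 'joint_velocities': array([-0.00016183, -0.00175828, -0.00021821,  0.00153345,  0.00197746,
        0.00141911, -0.00027862]), 'tau': array([-5.84016907e-04, -4.69215703e+01,  2.59271376e-01, -1.71032184e+01,
        9.97254916e-03,  9.59935191e-03, -1.88055839e-05]), 'position': array([ 266.34485571, -592.00364906,  208.32112245]), 'tcp_rot': array([ 9.77732935e-01,  2.09848921e-01, -2.99896582e-04, -1.28376675e-03]), 'contact_force': array([ 0.7319934 , -0.07118225,  0.23530273]), 'moment': array([ 0.02241824,  0.02995757, -0.01589774]), 'gripper_force': 0.0, 'finger_gap': 85.76126743539878}
side [[390.40713321696546, 0.0, 248.20724663721415], [0.0, 390.40713321696546, 200.13899072283937], [0.0, 0.0, 1.0]] 0.0325258771488125 [[1.0, -0.016, 0.007, 548.104], [0.015, 0.619, -0.785, -921.119], [0.008, 0.785, 0.62, 925.538], [0.0, 0.0, 0.0, 1.0]]
top [[441.6864666861728, 0.0, 253.0318173056419], [0.0, 441.6864666861728, 189.3613930672948], [0.0, 0.0, 1.0]] -0.14177069320976868 [[-0.129, 0.86, -0.494, -55.897], [-0.992, -0.11, 0.066, 114.837], [0.002, 0.498, 0.867, 1201.158], [0.0, 0.0, 0.0, 1.0]]
wrist [[284.23581040143125, 0.0, 254.38225232938427], [0.0, 284.23581040143125, 193.83241567241205], [0.0, 0.0, 1.0]] -0.013339702357389386 [[0.41, 0.873, 0.262, 332.048], [-0.912, 0.393, 0.116, -563.043], [-0.002, -0.287, 0.958, 373.974], [0.0, 0.0, 0.0, 1.0]]
```

View pics/a.png

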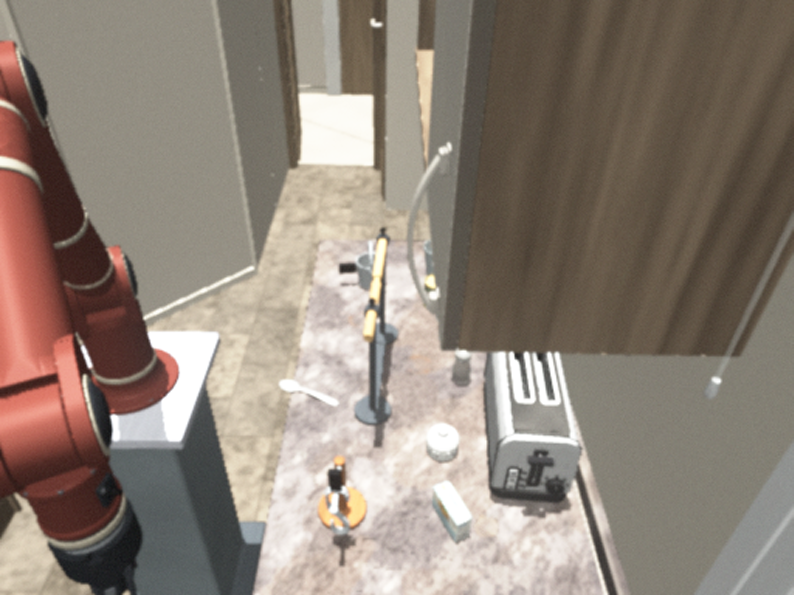

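View pics/b.png

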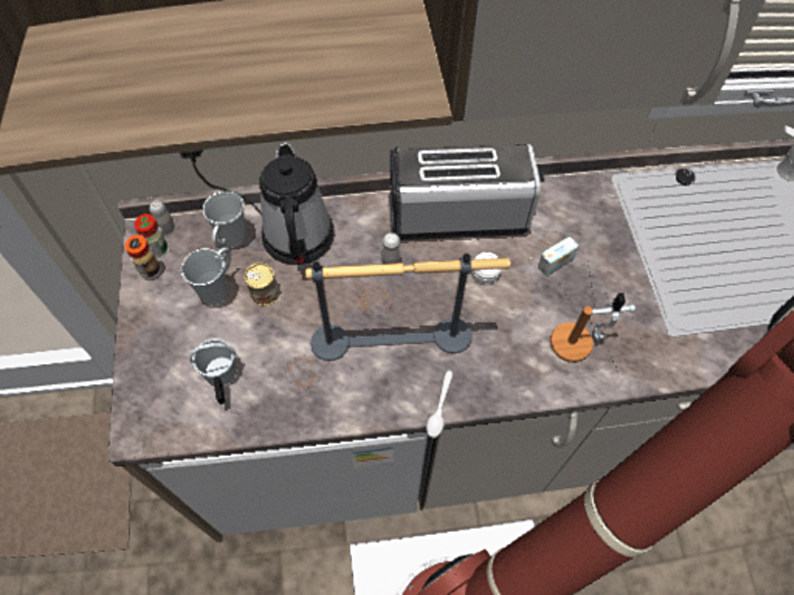

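```bash
python3 - <<'E'
from h import *
import pickle
D=pickle.load(open('c0.pkl','rb'))
def cr(n,x,y,w,h,s):
    im=D[n]['color'][y:y+h,x:x+w,::-1];return cv2.resize(im,(w*s,h*s),interpolation=cv2.INTER_NEAREST)
A=np.zeros((600,800,3),np.uint8)
def put(im,x,y): A[y:y+im.shape[0],x:x+im.shape[1]]=im
put(cr('top',190,160,150,25,5),0,0)         # rail
put(cr('top',345,180,70,60,5),0,130)     # hook
put(cr('top',115,210,50,60,5),360,130)      # pail
put(cr('side',195,285,50,65,4),0,435-0) if 0 else put(cr('side',195,288,50,40,4),0,438)
put(cr('side',210,140,60,40,4),210,438)
put(cr('side',225,145,35,80,5),620,130)
cv2.imwrite('pics/c.png',A)
E
```

```text
(no output)
```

View pics/c.png

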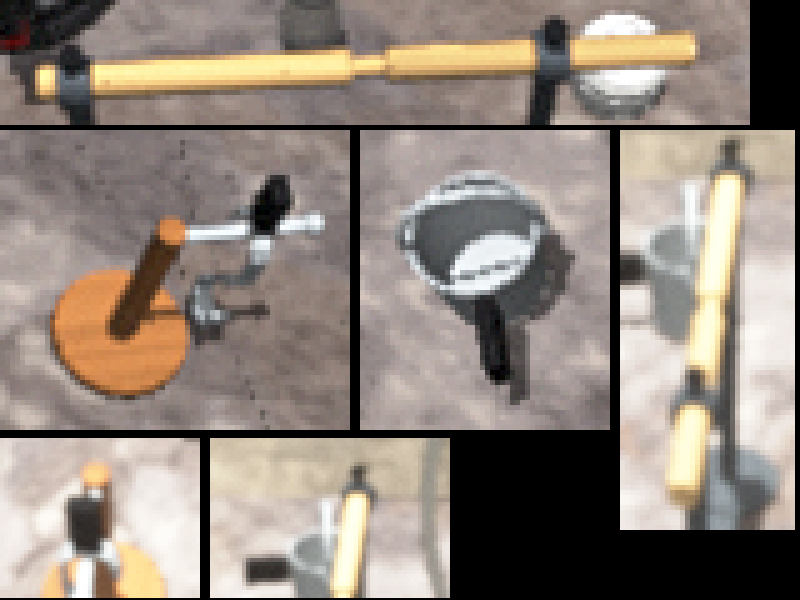

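```bash
python3 - <<'E'
from h import *
import pickle
D=pickle.load(open('c0.pkl','rb'));t=D['top'];s=D['side']
np.set_printoptions(precision=1,suppress=True)
tp=lambda x,y,ox,oy,px,py,k:(ox+(x-px)/k-.4,oy+(y-py)/k-.4)
P=lambda n,*a:(D[n],)+tp(*a)
L={k:P('top',x,y,190,160,0,0,5) for k,x,y in [('endL',36,82),('eyeL',75,82),('gl',352,66),('gr',386,64),('eyeR',552,56),('endR',695,47)]}
for k,q in L.items(): print(k,atz(*q,260))
pl=lambda n,x,y:P(n,x,y,225,145,620,130,5)
print('side rail near end',atz(*pl('side',684,494),260),'groove',atz(*pl('side',709,302),260),'far end',atz(*pl('side',732,170),260))
H=lambda x,y:P('top',x,y,345,180,0,130,5)
print('ball',atz(*H(318,224),128),'pegpost',atz(*H(188,237),128))
print('tab top',atz(*H(277,180),177),'tab mid',atz(*H(270,205),157),'tab bottom', atz(*H(262,231),136))
S=lambda x,y:P('side',x,y,195,288,0,438,4)
for a in [(67,497),(103,497),(85,553)]: print('side tab',a,atz(*S(*a),177 if a[1]<500 else 136))
print('tri tabtop',tri(H(277,180),S(85,497)))
G=lambda x,y:P('top',x,y,115,210,360,130,5)
print('grip out top',atz(*G(496,372),62),'in',atz(*G(486,300),62),'rimL,R',atz(*G(400,238),68),atz(*G(549,232),68),'rim near',atz(*G(465,298),68),'far',atz(*G(480,185),68))
S2=lambda x,y:P('side',x,y,210,140,210,438,4)
print('grip side top',atz(*S2(247,557),62),atz(*S2(290,557),62),'bailtop',atz(*S2(327,500),115))
E
```

```text
endL [536.6 177.8 260. ]
eyeL [534.1 158.3 260. ]
gl [525.7  19.4 260. ]
gr [524.7   2.3 260. ]
eyeR [518.9 -81.6 260. ]
endR [ 515.1 -154.9  260. ]
side rail near end [ 514.  -151.1  260. ] groove [522.4  22.5 260. ] far end [533.5 171.6 260. ]
ball [ 470.6 -397.9  128. ] pegpost [ 472.3 -320.7  128. ]
tab top [ 476.  -359.8  177. ] tab mid [ 471.5 -360.5  157. ] tab bottom [ 466.6 -360.6  136. ]
side tab (67, 497) [ 460.4 -357.1  177. ]
side tab (103, 497) [ 481.3 -356.7  177. ]
side tab (85, 553) [ 469.8 -365.9  136. ]
tri tabtop (array([ 472.6, -358.7,  180.7]), [np.float64(1.5910386755858015), np.float64(1.5910386755857497)])
grip out top [415.4 360.6  62. ] in [459.4 365.8  62. ] rimL,R [500.9 413.6  68. ] [494.4 328.1  68. ] rim near [459.3 376.3  68. ] far [529.  367.4  68. ]
grip side top [419.8 367.   62. ] [462.3 368.1  62. ] bailtop [498.6 390.  115. ]
```

{"name": "play_rows", "arguments": {"deltas": [[[0.7,-0.3,-0.2,0.1],[1.5,-0.7,-0.4,0.2],[2.5,-1.1,-0.4,0.3],[3.5,-1.6,-0.4,0.42],[4.5,-2.0,-0.4,0.42],[5.5,-2.5,-0.4,0.42],[6.3,-2.9,-0.4,0.42],[6.8,-3.1,-0.4,0.42],[7.05,-3.2,-0.4,0.42],[7.05,-3.2,-0.4,0.42],[7.05,-3.2,-0.4,0.42]]], "hand": 0.5}}

```text
t: 1.52
position: [470.0, -362.1, 225.5]
tcp_rot: [1.0, -0.0, -0.0, 0.001]
contact_force: [-0.3, -0.2, -0.4]
finger_gap: 42.6
gripper_force: 0.0
```

```bash
python3 - <<'E'
from h import *
import pickle
s=env.get_state();print(s['t'],s['position'],s['tcp_rot'],s['contact_force'],s['finger_gap'],s['joints'])
c=cam('wrist');pickle.dump(c,open('w1.pkl','wb'));save(c,'pics/w1.png',None,1.5)
for X in [(471.5,-360.5,177),(471.5,-360.5,136),(470.6,-398,128),(472.3,-320.7,128)]: print(X,proj(c,X)*1.5)
E
```

```text
1.525 [ 469.96453128 -362.07111545  225.45269436] [ 9.99999746e-01 -7.66749452e-05 -4.97198875e-04  5.05487298e-04] [-0.309315   -0.21285775 -0.36848534] 42.63683644951503 [ 0.56889876  0.51057771  0.07959389  1.57537855 -0.04300327  1.05757932
 -0.91144202]
(471.5, -360.5, 177) [377.13912482 302.24999832]
(471.5, -360.5, 136) [377.65207425 281.54900619]
(470.6, -398, 128) [436.4162658  279.51919942]
(472.3, -320.7, 128) [315.31617556 277.05246428]
```

View pics/w1.png

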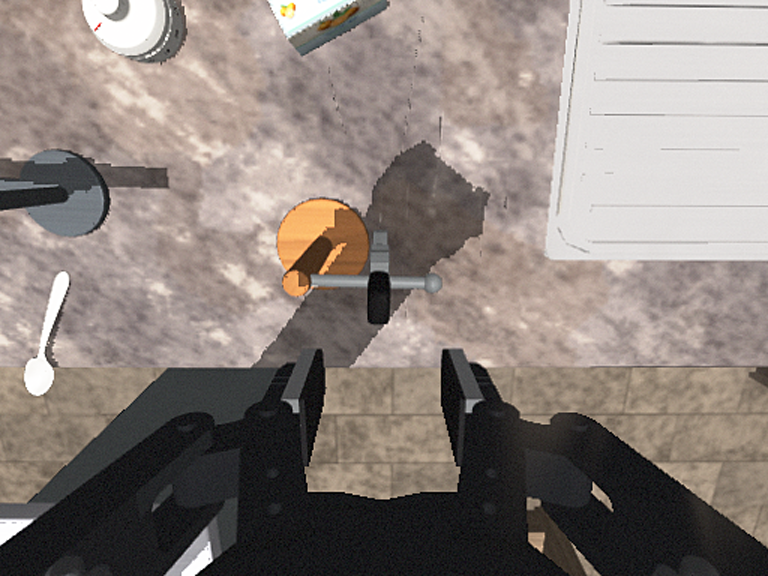

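{"name": "play_rows", "arguments": {"deltas": [[[0,-0.025,0.4,0],[0,-0.025,0.9,0],[0,-0.025,1.3,0],[0,-0.025,1.6,0],[0,-0.025,1.8,0],[0,-0.025,1.8,0],[0,-0.025,1.8,0]]]}}

```text
t: 2.45
position: [471.8, -359.6, 154.1]
tcp_rot: [1.0, 0.001, 0.001, 0.0]
contact_force: [0.4, 0.5, 1.1]
finger_gap: 42.7
gripper_force: 0.0
```

{"name": "play_rows", "arguments": {"deltas": [[[0,0,0,0],[0,0,0,0],[0,0,0,0],[0,0,0,0],[0,0,0,0],[0,0,0,0],[0,0,0,0],[0,0,0,0]]], "hand": 1, "newtons": 40}}

```text
t: 3.45
position: [471.7, -359.5, 153.9]
tcp_rot: [1.0, 0.001, 0.0, 0.0]
contact_force: [-0.8, -0.3, 5.9]
finger_gap: 9.4
gripper_force: 39.7
```

{"name": "play_rows", "arguments": {"deltas": [[[0,0,-0.1,0],[0,0,-0.3,0],[0,0,-0.6,0],[0,0,-0.85,0],[0,0,-0.95,0],[-0.3,0,-0.97,0],[-0.7,0,-0.97,0],[-1.2,0,-0.97,0],[-1.5,0,-1.0,0],[-1.6,0,-1.4,0],[-1.6,0,-2.2,0],[-1.6,0,-3.0,0],[-1.6,0,-3.7,0],[-1.6,0,-4.0,0],[-1.6,0,-4.0,0],[-1.6,0,-4.0,0]]]}}

```text
t: 5.45
position: [406.9, -358.9, 312.3]
tcp_rot: [1.0, 0.002, -0.001, -0.001]
contact_force: [-1.0, 0.1, -0.4]
finger_gap: 9.1
gripper_force: 39.1
```

```bash
python3 - <<'E'
from h import *
import pickle
s=env.get_state();print(s['t'],s['position'],s['tcp_rot'],s['contact_force'],s['finger_gap'],s['joints'])
D={n:cam(n) for n in('wrist','side','top')};pickle.dump(D,open('w2.pkl','wb'))
A=np.zeros((600,800,3),np.uint8)
def cr(n,x,y,w,h,k): return cv2.resize(D[n]['color'][y:y+h,x:x+w,::-1],(w*k,h*k),interpolation=cv2.INTER_NEAREST)
c=cr('side',185,225,100,100,4);A[:400,:400]=c
c=cr('wrist',100,100,200,150,2);A[:300,400:800]=c
c=cr('top',345,150,100,75,4);A[300:600,400:800]=c
cv2.imwrite('pics/w2.png',A)
p=s['position'];print([ (n,proj(D[n],p+[0,0,11])) for n in D])
E
```

```text
5.45 [ 406.88628228 -358.90920025  312.33066269] [ 9.99997979e-01  1.54757371e-03 -9.48478018e-04 -8.64320319e-04] [-1.04748057  0.07819571 -0.40015771] 9.121033595318714 [ 0.62314802  0.36111124  0.08681559  1.56943488 -0.03277735  1.21503362
 -0.85181246]
[('wrist', array([253.26526029, 235.33035256])), ('side', array([182.11647083, 258.79713742])), ('top', array([425.59058162, 183.98419035]))]
```

View pics/w2.png

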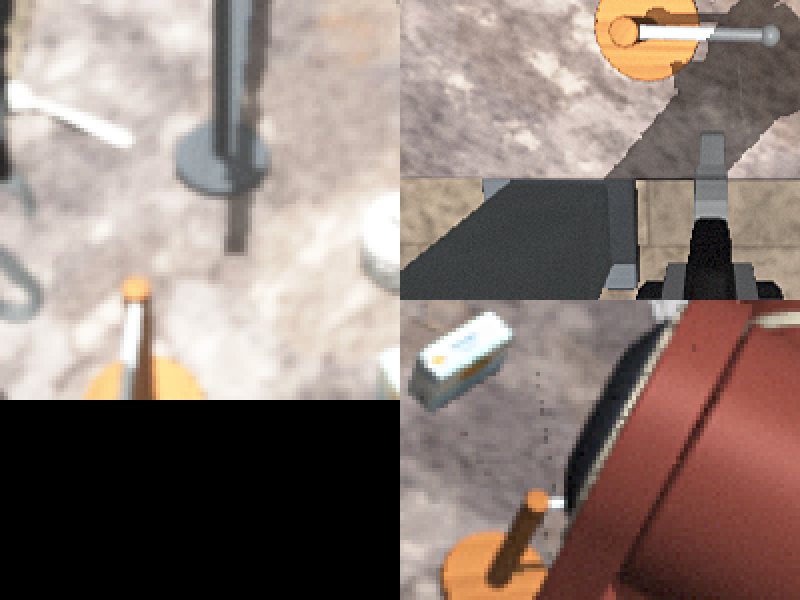

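{"name": "play_rows", "arguments": {"deltas": [[[0.1,-0.3,-0.1,0],[0.3,-1.0,-0.16,0.02],[0.6,-1.8,-0.16,0.04],[0.9,-2.6,-0.16,0.065],[1.2,-3.4,-0.16,0.065],[1.3,-4.2,-0.16,0.065],[1.3,-5.0,-0.16,0.065],[1.3,-5.8,-0.16,0.065],[1.3,-6.6,-0.16,0.065],[1.3,-7.3,-0.16,0.065],[1.3,-7.8,-0.16,0.065],[1.3,-8.1,-0.16,0.065],[1.3,-8.2,-0.16,0.065],[1.3,-8.2,-0.16,0.065],[1.3,-8.2,-0.16,0.065]]]}}

```text
t: 7.48
position: [458.4, -32.3, 319.9]
tcp_rot: [0.999, -0.032, -0.0, 0.0]
contact_force: [-0.5, -0.5, -0.3]
finger_gap: 9.3
gripper_force: 39.1
```

```bash
python3 - <<'E'
from h import *
import pickle
s=env.get_state();print(s['t'],s['position'],s['tcp_rot'],s['contact_force'],s['finger_gap'],s['joints'])
D={n:cam(n) for n in('wrist','side','top')};pickle.dump(D,open('w3.pkl','wb'))
A=np.zeros((600,800,3),np.uint8)
def cr(n,x,y,w,h,k): return cv2.resize(D[n]['color'][y:y+h,x:x+w,::-1],(w*k,h*k),interpolation=cv2.INTER_NEAREST)
c=cr('wrist',50,60,400,200,2);A[:400,:800]=c
c=cr('side',190,130,80,90,2);A[400:580,:160]=c
c=cr('side',205,155,65,50,4);A[400:600,160:420]=c
c=cr('top',210,140,90,50,4);A[400:600,420:780]=c
cv2.imwrite('pics/w3.png',A)
p=s['position'];print([ (n,proj(D[n],p+[0,0,-22])) for n in D])
E
```

```text
7.475 [458.40810442 -32.274904   319.90405615] [ 9.99490205e-01 -3.19263886e-02 -3.15748477e-05  1.86914672e-04] [-0.52525322 -0.46193634 -0.33028999] 9.29059120487657 [ 0.06900738  0.21434486 -0.05845762  1.75832461  0.0139055   1.16938365
 -1.62820973]
[('wrist', array([253.30773712, 215.41693154])), ('side', array([218.87092421, 178.8541924 ])), ('top', array([285.71792813, 185.85509903]))]
```

View pics/w3.png

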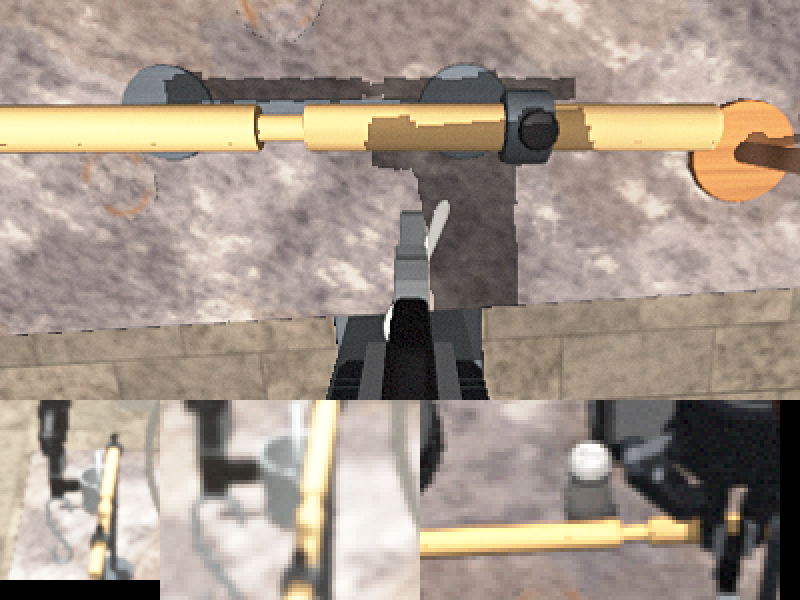

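```bash
python3 - <<'E'
from h import *
import pickle
np.set_printoptions(precision=1,suppress=True)
D=pickle.load(open('w3.pkl','rb'));c=D['wrist']
q=lambda x,y:atz(c,50+x/2-.25,60+y/2-.25,260)
for n,x,y in [('gl',258,128),('gr',303,128),('eye',528,126),('barL',20,128),('barR',700,126),('topedge@hook',412,104),('botedge',412,151)]: print(n,q(x,y))
o=c['pose'][:3,3];p=(458.4,-32.3)
for n,x,y,z in [('tabtop',411,300,0)]: pass
for z in (300,304): print('crown far edge',atz(c,50+412/2,60+211/2,z),atz(c,50+400/2,60+250/2,z))
E
```

```text
gl [523.   21.3 260. ]
gr [521.9   3.9 260. ]
eye [517.1 -82.8 260. ]
barL [529.2 113.6 260. ]
barR [ 512.9 -149.3  260. ]
topedge@hook [528.  -38.6 260. ]
botedge [510.4 -37.5 260. ]
crown far edge [494.3 -36.4 300. ] [481.2 -31.5 300. ]
crown far edge [495.  -36.4 304. ] [482.3 -31.7 304. ]
```

{"name": "play_rows", "arguments": {"deltas": [[[0.2,-0.03,0,0],[0.5,-0.06,0,0],[0.8,-0.1,0,0],[1.1,-0.1,0,0],[1.3,-0.1,0,0],[1.45,-0.1,0,0],[1.55,-0.1,0,0],[1.55,-0.1,0,0],[1.55,-0.1,0,0]]]}}

```text
t: 8.75
position: [520.3, -31.2, 320.0]
tcp_rot: [1.0, -0.031, -0.0, -0.0]
contact_force: [0.7, -1.1, -0.7]
finger_gap: 9.0
gripper_force: 39.1
```

```bash
python3 - <<'E'
from h import *
import pickle
s=env.get_state();print(s['t'],s['position'],s['tcp_rot'],s['contact_force'],s['moment'])
D={n:cam(n) for n in('wrist','side')};pickle.dump(D,open('w4.pkl','wb'))
A=np.zeros((600,800,3),np.uint8)
def cr(n,x,y,w,h,k): return cv2.resize(D[n]['color'][y:y+h,x:x+w,::-1],(w*k,h*k),interpolation=cv2.INTER_NEAREST)
A[:600,:400]=cr('side',195,115,80,120,5)
A[:400,400:]=cr('wrist',150,130,200,200,2)
cv2.imwrite('pics/w4.png',A)
E
```

```text
8.75 [520.27149844 -31.21505289 320.01266856] [ 9.99516006e-01 -3.11086431e-02 -7.88141600e-05 -2.06357430e-05] [ 0.6990663  -1.06490645 -0.72016031] [ 0.00757304 -0.01846636  0.0030873 ]
```

View pics/w4.png

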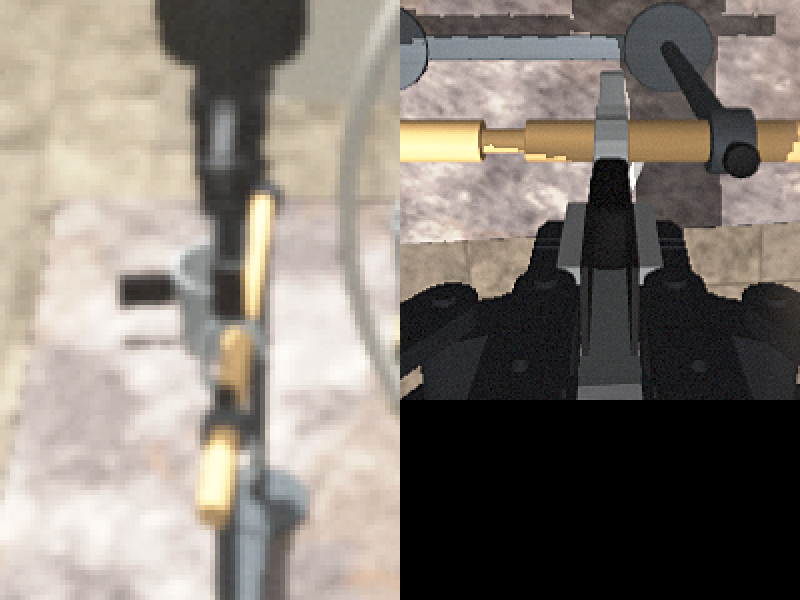

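{"name": "play_rows", "arguments": {"deltas": [[[0,0,0.15,0],[0,0,0.3,0],[0,0,0.45,0],[0,0,0.55,0],[0,0,0.6,0],[0,0,0.6,0]]]}}

```text
t: 9.6
position: [520.5, -31.2, 295.8]
tcp_rot: [1.0, -0.031, -0.0, -0.0]
contact_force: [0.1, -0.2, -0.8]
finger_gap: 8.8
gripper_force: 39.1
```

{"name": "play_rows", "arguments": {"deltas": [[[0,0,0.03,0],[0,0,0.05,0],[0,0,0.08,0],[0,0,0.08,0],[0,0,0.08,0]]]}}

```text
t: 10.22
position: [520.6, -31.2, 292.8]
tcp_rot: [1.0, -0.031, 0.0, -0.0]
contact_force: [-0.2, -0.8, -0.5]
finger_gap: 9.4
gripper_force: 39.1
```

{"name": "play_rows", "arguments": {"deltas": [[[0,0,0.015,0],[0,0,0.03,0],[0,0,0.03,0],[0,0,0.03,0]]]}}

```text
t: 10.72
position: [520.6, -31.2, 291.5]
tcp_rot: [1.0, -0.031, 0.0, -0.0]
contact_force: [0.2, -0.9, -0.9]
finger_gap: 9.1
gripper_force: 39.1
```

{"name": "play_rows", "arguments": {"deltas": [[[0,0,0.01,0],[0,0,0.025,0],[0,0,0.025,0],[0,0,0.025,0]]]}}

```text
t: 11.22
position: [520.8, -31.2, 291.0]
tcp_rot: [1.0, -0.031, 0.001, -0.0]
contact_force: [0.2, -0.2, 1.9]
finger_gap: 9.4
gripper_force: 39.7
```

{"name": "play_rows", "arguments": {"deltas": [[[0,0,0.01,0],[0,0,0.025,0],[0,0,0.025,0],[0,0,0.025,0]]]}}

```text
t: 11.72
position: [521.3, -31.2, 290.8]
tcp_rot: [1.0, -0.031, 0.001, -0.0]
contact_force: [-1.0, -0.2, 7.5]
finger_gap: 9.5
gripper_force: 40.5
```

{"name": "play_rows", "arguments": {"deltas": [[[0,0,-0.015,0],[0,-0.05,-0.015,0],[0,-0.15,-0.015,0],[0,-0.3,-0.015,0],[0,-0.45,-0.015,0],[0,-0.6,-0.015,0],[0,-0.75,-0.015,0],[0,-0.9,-0.015,0],[0,-1.0,-0.015,0],[0,-1.08,-0.015,0],[0,-1.08,-0.015,0],[0,-1.08,-0.015,0]]]}}

```text
t: 13.22
position: [522.4, 13.0, 289.0]
tcp_rot: [1.0, -0.031, -0.001, -0.001]
contact_force: [-0.8, -0.2, -0.7]
finger_gap: 9.0
gripper_force: 39.4
```

{"name": "play_rows", "arguments": {"deltas": [[[0,0,0.02,0],[0,0,0.04,0],[0,0,0.04,0],[0,0,0.04,0]]]}}

```text
t: 13.72
position: [523.2, 11.9, 288.5]
tcp_rot: [1.0, -0.031, 0.0, -0.0]
contact_force: [-0.9, 0.5, -1.4]
finger_gap: 9.3
gripper_force: 39.4
```

{"name": "play_rows", "arguments": {"deltas": [[[0,0,0.015,0],[0,0,0.03,0],[0,0,0.03,0],[0,0,0.03,0]]]}}

```text
t: 14.22
position: [523.2, 11.9, 287.3]
tcp_rot: [1.0, -0.031, -0.0, -0.0]
contact_force: [0.4, 0.1, -0.9]
finger_gap: 9.3
gripper_force: 39.4
```

{"name": "play_rows", "arguments": {"deltas": [[[0,0,0.01,0],[0,0,0.02,0],[0,0,0.02,0],[0,0,0.02,0]]]}}

```text
t: 14.72
position: [523.5, 11.9, 287.0]
tcp_rot: [1.0, -0.031, 0.0, -0.0]
contact_force: [-0.7, -0.2, 2.7]
finger_gap: 8.7
gripper_force: 40.1
```

{"name": "play_rows", "arguments": {"deltas": [[[0,0,0,0],[0,0,0,0],[0,0,0,0],[0,0,0,0],[0,0,0,0],[0,0,-0.2,0],[0,0,-0.6,0],[0,0,-1.2,0],[0,0,-1.8,0],[0,0,-2.0,0],[0,0,-2.0,0]]], "hand": 0.6}}

```text
t: 16.1
position: [523.3, 11.9, 366.8]
tcp_rot: [1.0, -0.031, 0.0, -0.0]
contact_force: [0.4, 0.4, -0.3]
finger_gap: 34.3
gripper_force: 0.0
```

```bash
python3 - <<'E'
from h import *
import pickle
s=env.get_state();print(s['t'],s['position'],s['tcp_rot'],s['contact_force'],s['joints'])
D={n:cam(n) for n in('wrist','side','top')};pickle.dump(D,open('w5.pkl','wb'))
A=np.zeros((600,800,3),np.uint8)
def cr(n,x,y,w,h,k): return cv2.resize(D[n]['color'][y:y+h,x:x+w,::-1],(w*k,h*k),interpolation=cv2.INTER_NEAREST)
A[:600,:300]=cr('side',205,130,60,120,5)
A[:400,300:]=cr('wrist',150,120,250,200,2)
A[400:600,300:700]=cr('top',215,140,100,50,4)
cv2.imwrite('pics/w5.png',A)
E
```

```text
16.1 [523.27037632  11.94088467 366.77083   ] [ 9.99517369e-01 -3.10629108e-02  3.47100273e-04 -6.00788125e-05] [ 0.38947561  0.39949972 -0.33357992] [-0.01414297  0.29792202 -0.07094261  1.50919451  0.02136055  1.33453055
 -1.71988844]
```

View pics/w5.png

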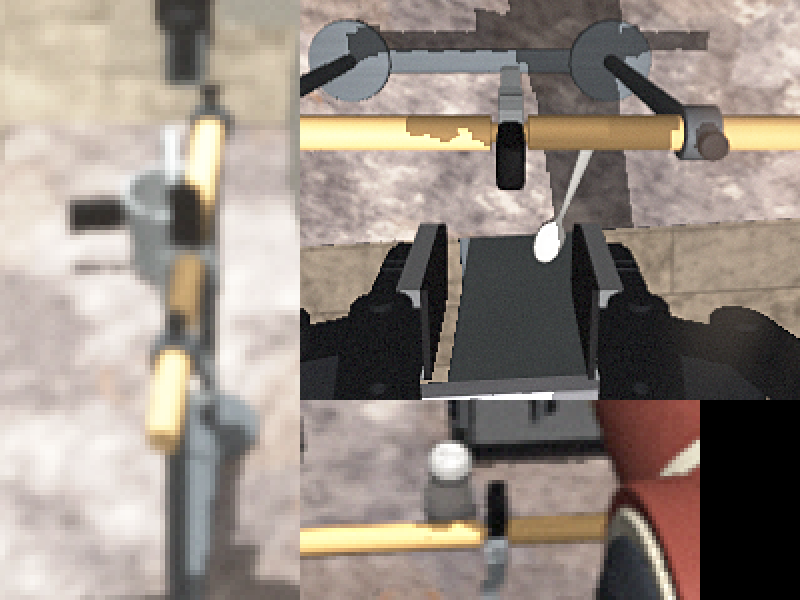

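{"name": "play_rows", "arguments": {"deltas": [[[-0.2,0,0,-0.17],[-0.6,0,0,-0.35],[-1.2,-0.1,0,-0.53],[-1.8,-0.4,0,-0.71],[-2.4,-0.8,0,-0.89],[-2.8,-1.3,0,-1.07],[-3.0,-1.9,0,-1.25],[-3.0,-2.5,0.2,-1.43],[-3.0,-3.1,0.5,-1.61],[-3.0,-3.8,0.9,-1.79],[-3.0,-4.5,1.3,-1.97],[-3.0,-5.2,1.7,-2.15],[-3.0,-5.9,2.2,-2.33],[-3.0,-6.6,2.7,-2.51],[-3.0,-7.2,3.2,-2.69],[-3.0,-7.8,3.7,-2.87],[-3.0,-8.3,4.1,-3.05],[-3.0,-8.6,4.3,-3.2],[-3.0,-8.64,4.4,-3.3],[-3.0,-8.64,4.4,-3.3]]], "hand": 0.5}}

```text
t: 18.75
position: [424.5, 363.8, 189.2]
tcp_rot: [-0.048, 0.999, -0.001, -0.001]
contact_force: [0.4, 0.9, 0.2]
finger_gap: 42.7
gripper_force: 0.0
```

{"name": "play_rows", "arguments": {"deltas": [[[0,0,0,0],[0,0,0,0],[0,0,0,0]]]}}

```text
t: 19.12
position: [425.1, 364.2, 190.8]
tcp_rot: [-0.048, 0.999, 0.0, 0.0]
contact_force: [-0.6, -0.3, -0.1]
finger_gap: 42.6
gripper_force: 0.0
```

```bash
python3 - <<'E'
from h import *
import pickle
s=env.get_state();print(s['t'],s['position'],s['tcp_rot'],s['contact_force'],s['joints'])
D={n:cam(n) for n in('wrist','side')};pickle.dump(D,open('w6.pkl','wb'))
A=np.zeros((600,800,3),np.uint8)
def cr(n,x,y,w,h,k): return cv2.resize(D[n]['color'][y:y+h,x:x+w,::-1],(w*k,h*k),interpolation=cv2.INTER_NEAREST)
A[:600,:800]=cr('wrist',60,10,400,300,2)
A[400:600,:180]=cr('side',215,140,45,50,4)
cv2.imwrite('pics/w6.png',A)
c=D['wrist'];a=np.array([np.cos(.098),np.sin(.098)])
for r,z in((82,62),(64,62),(50,62),(0,115)): print(r,z,(proj(c,[496-r*a[0],371.5-r*a[1],z])-[60,10])*2)
E
```

```text
19.125 [425.05226514 364.24443648 190.83243414] [-4.78029447e-02  9.98856739e-01  6.31377795e-05  2.99419976e-04] [-0.64297511 -0.28476149 -0.07784984] [-0.27172659  0.59477444 -0.76617071  1.70135083  0.46856738  1.03740729
  0.47009433]
82 62 [390.60921485 322.84077487]
64 62 [390.66248126 355.71974465]
50 62 [390.70257656 380.53874792]
0 115 [391.10760691 513.57840179]
```

View pics/w6.png

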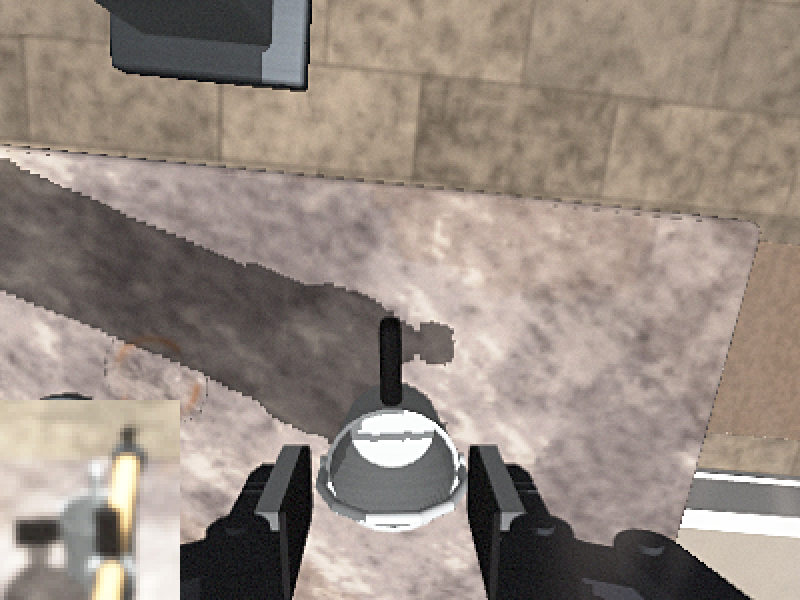

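{"name": "play_rows", "arguments": {"deltas": [[[0,0,0.5,0],[0,0,1.2,0],[0,0,1.9,0],[0,0,2.6,0],[0,0,3.1,0],[0,0,3.5,0],[0,0,3.75,0],[0,0,3.83,0],[0,0,3.83,0],[0,0,3.83,0]]]}}

```text
t: 20.48
position: [425.3, 364.8, 38.0]
tcp_rot: [-0.048, 0.999, 0.0, 0.001]
contact_force: [-0.2, 0.2, -0.2]
finger_gap: 42.8
gripper_force: 0.0
```

{"name": "play_rows", "arguments": {"deltas": [[[0,0,0,0],[0,0,0,0],[0,0,0,0],[0,0,0,0],[0,0,0,0],[0,0,0,0],[0,0,0,0]]], "hand": 1, "newtons": 80}}

```text
t: 21.35
position: [424.7, 364.6, 37.5]
tcp_rot: [-0.048, 0.999, 0.0, -0.0]
contact_force: [-1.5, 1.0, 3.0]
finger_gap: 7.5
gripper_force: 78.8
```

{"name": "play_rows", "arguments": {"deltas": [[[0,0,-0.1,0],[0,0,-0.3,0],[0,0,-0.7,0],[0,0,-1.2,0],[0,0,-1.6,0],[0,0,-1.8,0],[0,0,-1.8,0],[0,0,-1.8,0],[0,0,-1.8,0]]]}}

```text
t: 22.48
position: [424.6, 363.9, 108.7]
tcp_rot: [-0.048, 0.999, -0.0, -0.001]
contact_force: [0.1, -0.9, -1.3]
finger_gap: 7.3
gripper_force: 78.4
```

{"name": "play_rows", "arguments": {"deltas": [[[0.1,-0.2,0,0],[0.3,-0.7,0,0.03],[0.55,-1.4,0,0.06],[0.75,-2.0,0,0.1],[0.9,-2.6,0,0.13],[1.0,-3.3,0,0.16],[1.05,-4.0,0,0.16],[1.1,-4.7,0,0.16],[1.15,-5.3,0,0.16],[1.12,-5.9,0,0.16],[1.02,-6.5,0,0.16],[0.95,-7.0,0,0.16],[0.94,-7.5,0,0.16],[0.94,-8.0,0,0.16],[0.94,-8.4,0,0.16],[0.94,-8.6,0,0.16],[0.94,-8.6,0,0.16],[0.94,-8.6,0,0.16],[0.94,-8.6,0,0.16]]]}}

```text
t: 24.85
position: [420.5, 19.1, 109.4]
tcp_rot: [0.031, 1.0, 0.0, 0.0]
contact_force: [0.0, 1.2, -1.6]
finger_gap: 7.3
gripper_force: 78.5
```

```bash
python3 - <<'E'
from h import *
import pickle
s=env.get_state();print(s['t'],s['position'],s['tcp_rot'],s['contact_force'],s['joints'])
D={n:cam(n) for n in('wrist','side','top')};pickle.dump(D,open('w7.pkl','wb'))
A=np.zeros((600,800,3),np.uint8)
def cr(n,x,y,w,h,k): return cv2.resize(D[n]['color'][y:y+h,x:x+w,::-1],(w*k,h*k),interpolation=cv2.INTER_NEAREST)
A[:600,:400]=cr('side',185,155,80,120,5)
A[:280,400:800]=cr('wrist',155,170,200,140,2)
A[300:600,400:800]=cr('top',225,150,100,75,4)
cv2.imwrite('pics/w7.png',A)
p=s['position'];b=p+[72*.998,-72*.062,77.5]
f=lambda n,X,x,y,k,px,py:(proj(D[n],X)-[x,y])*k+[px,py]
for nm,X in [('bail',b),('hook_low',(523.2,12,158)),('hookfree',(508,13,177))]:
    print(nm,f('side',X,185,155,5,0,0),f('wrist',X,155,170,2,400,0),f('top',X,225,150,4,400,300))
E
```

```text
24.85 [420.53809282  19.07619937 109.4293679 ] [3.11429329e-02 9.99514914e-01 2.12061348e-04 1.01513802e-04] [ 0.04876797  1.23280989 -1.62347647] [ 0.40989897  0.5152052  -0.71946098  2.15748021  0.55829372  0.65895125
  0.80843941]
bail [237.62921073 224.61998142] [601.93161121 558.42403588] [552.4326255 492.4754769]
hook_low [287.97590988 264.71157633] [598.93046643 518.25311858] [548.94362955 473.054361  ]
hookfree [263.21612585 239.35516058] [599.09483827 556.36952153] [551.21817033 478.96297508]
```

View pics/w7.png

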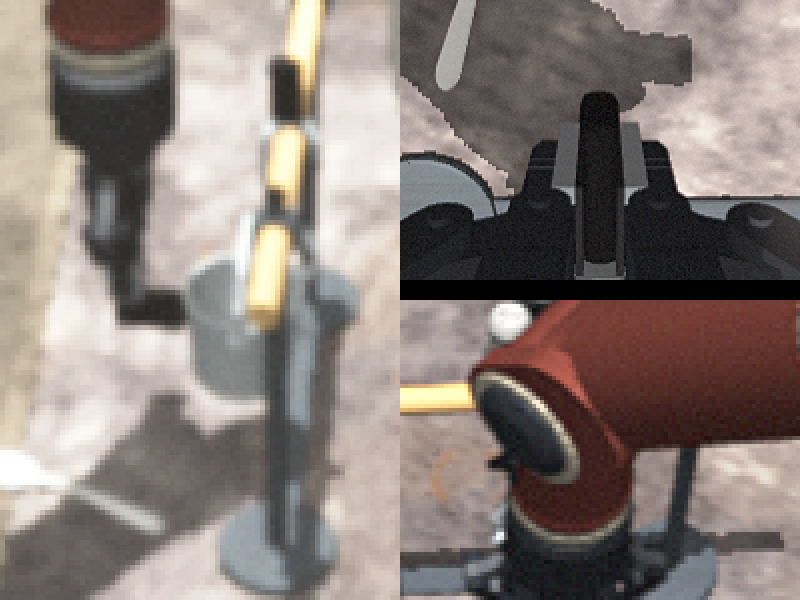

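```bash
python3 - <<'E'
from h import *
import pickle
np.set_printoptions(precision=1,suppress=True,linewidth=150)
D=pickle.load(open('w7.pkl','rb'));c=D['side']
f=lambda X:(proj(c,X)-[185,155])*5+2
for z in (269,310):
  for dx in (-10,10): print('tab',dx,z,f((523.2+dx,12-dx*.062-6,z)))
print('bar end at near',f((514.3,-153,260)),'eye top',f((518,-82,287)))
b=np.array([420.5+72*.998,19.1-72*.062,187])
for dy in(-12,0,12): print('bail',dy,f(b+[0,dy,0]))
print('rim -x',f(b+[-38,0,-47]),'rim near',f(b+[0,-38,-47]), 'rim far',f(b+[0,38,-47]))
g=c['color'][:,:,:].astype(int).sum(2)//3
print(g[195:218,228:242])
E
```

```text
tab -10 269 [272.4 124.8]
tab 10 269 [306.7 126.6]
tab -10 310 [271.9  65.9]
tab 10 310 [307.1  67.6]
bar end at near [264.5 316.4] eye top [275.6 192.6]
bail -12 [238.6 238.8]
bail 0 [239.6 226.5]
bail 12 [240.5 214.4]
rim -x [180.1 284.5] rim near [238.  325.5] rim far [243.5 247.4]
[[235 233 235 233 230 223 223 222 219 183 117  70  66 113]
 [237 235 233 230 221 212 215 212 196 165 110  76  73 107]
 [234 231 227 218 211 219 228 212 170 139 104  78  80  88]
 [233 227 217 206 205 232 245 220 158 127 110  97  97 101]
 [230 226 214 200 207 241 250 218 142 131 132 132 128 124]
 [224 220 217 205 218 245 250 198 131 162 200 210 199 167]
 [216 214 213 210 226 248 250 191 147 209 234 238 234 214]
 [208 210 208 214 235 251 250 188 172 227 241 243 240 225]
 [198 203 208 221 242 252 248 189 193 233 242 243 239 228]
 [199 207 211 226 246 252 246 196 210 236 243 243 237 223]
 [222 223 226 233 249 253 244 210 225 240 243 243 236 218]
 [227 221 220 230 248 252 239 216 232 240 243 242 233 214]
 [192 176 173 195 240 251 232 216 233 241 243 241 231 209]
 [150 143 148 173 235 248 224 214 236 241 243 239 229 200]
 [143 141 147 169 225 242 208 213 235 241 242 238 225 193]
 [138 144 147 167 208 223 193 214 236 243 243 236 224 184]
 [138 144 150 172 203 210 191 218 238 242 241 236 219 176]
 [140 142 152 179 207 211 202 225 239 243 240 234 211 163]
 [142 146 155 178 211 211 210 231 241 242 241 232 206 149]
 [143 146 154 181 212 212 212 232 240 240 238 227 197 137]
 [140 145 156 192 221 209 203 222 226 228 228 219 187 123]
 [134 147 157 197 225 208 182 186 182 179 189 192 163 111]
 [137 143 154 186 209 193 162 150 138 133 140 145 128  96]]
```

{"name": "play_rows", "arguments": {"deltas": [[[0,0,0.03,0],[0,0,0.07,0],[0,0,0.07,0],[-0.05,0,0.07,0],[-0.1,0,0.07,0],[-0.17,0,0.07,0],[-0.25,0,0.07,0],[-0.25,0,0.07,0],[-0.25,0,0.07,0]]]}}

```text
t: 26.12
position: [430.4, 17.7, 106.5]
tcp_rot: [0.032, 0.999, 0.0, -0.0]
contact_force: [-0.6, -0.1, -1.4]
finger_gap: 7.1
gripper_force: 78.4
```

{"name": "play_rows", "arguments": {"deltas": [[[-0.04,0,0,0],[-0.1,0,0,0],[-0.16,0,0,0],[-0.2,0,0,0],[-0.2,0,0,0],[-0.2,0,0,0]]]}}

```text
t: 26.88
position: [438.4, 17.1, 106.5]
tcp_rot: [0.032, 0.999, -0.0, -0.0]
contact_force: [-0.1, -0.5, -1.2]
finger_gap: 7.7
gripper_force: 78.4
```

{"name": "play_rows", "arguments": {"deltas": [[[-0.04,0,0,0],[-0.1,0,0,0],[-0.16,0,0,0],[-0.2,0,0,0],[-0.2,0,0,0],[-0.2,0,0,0]]]}}

```text
t: 27.62
position: [446.4, 16.6, 106.5]
tcp_rot: [0.032, 0.999, 0.0, -0.0]
contact_force: [0.1, 1.1, -1.3]
finger_gap: 7.5
gripper_force: 78.4
```

```bash
python3 - <<'E'
from h import *
import pickle
np.set_printoptions(precision=2,suppress=True,linewidth=150)
s=env.get_state();print(s['t'],s['position'],s['contact_force'],s['moment'])
D=pickle.load(open('w7.pkl','rb'));E=pickle.load(open('w5.pkl','rb'))
c=cam('side');pickle.dump(c,open('w8.pkl','wb'))
# tab position in the side view: dark columns at its rows, after release vs now
for n,q in(('w5',E['side']),('w7',D['side']),('now',c)):
    g=q['color'].astype(int).sum(2)//3
    print(n,g[168:180:3,234:252].tolist())
E
```

```text
27.625 [446.41  16.64 106.51] [ 0.08  1.07 -1.34] [ 0.03  0.13 -0.03]
w5 [[146, 148, 152, 138, 107, 69, 52, 48, 51, 60, 106, 194, 225, 204, 148, 170, 194, 198], [163, 160, 161, 159, 138, 78, 43, 47, 43, 45, 60, 97, 133, 126, 138, 188, 220, 226], [138, 146, 155, 155, 133, 78, 47, 46, 44, 43, 57, 72, 90, 96, 146, 212, 235, 237], [132, 133, 135, 132, 110, 73, 50, 49, 44, 46, 51, 68, 84, 93, 144, 209, 233, 235]]
w7 [[212, 224, 229, 219, 171, 97, 62, 60, 62, 63, 113, 196, 226, 201, 147, 170, 189, 192], [222, 229, 234, 235, 210, 116, 51, 45, 42, 46, 83, 165, 200, 159, 138, 184, 214, 220], [230, 233, 237, 237, 211, 117, 53, 44, 43, 45, 61, 102, 127, 105, 144, 208, 231, 235], [236, 234, 233, 232, 208, 126, 56, 46, 43, 44, 57, 85, 111, 100, 145, 209, 230, 233]]
now [[214, 225, 230, 222, 172, 97, 62, 58, 57, 66, 112, 198, 226, 200, 151, 170, 192, 195], [224, 229, 236, 235, 212, 116, 47, 44, 40, 47, 85, 165, 201, 161, 138, 185, 215, 223], [232, 234, 237, 238, 213, 116, 49, 41, 44, 45, 58, 101, 126, 106, 146, 209, 233, 236], [238, 235, 233, 233, 210, 122, 53, 39, 45, 43, 54, 91, 111, 101, 144, 208, 231, 233]]
```

{"name": "play_rows", "arguments": {"deltas": [[[0,0,0.05,0],[0,0,0.12,0],[0,0,0.2,0],[0,0,0.25,0],[0,0,0.25,0],[0,0,0.25,0]]]}}

```text
t: 28.42
position: [446.5, 16.7, 96.6]
tcp_rot: [0.032, 0.999, 0.0, 0.0]
contact_force: [0.6, -0.1, -1.9]
finger_gap: 7.4
gripper_force: 78.5
```

{"name": "play_rows", "arguments": {"deltas": [[[0,0,0.05,0],[0,0,0.12,0],[0,0,0.2,0],[0,0,0.25,0],[0,0,0.25,0],[0,0,0.25,0]]]}}

```text
t: 29.18
position: [446.6, 16.7, 86.6]
tcp_rot: [0.032, 0.999, 0.0, 0.0]
contact_force: [0.0, 0.0, -1.6]
finger_gap: 7.2
gripper_force: 78.5
```

{"name": "play_rows", "arguments": {"deltas": [[[0,0,0.02,0],[0,0,0.05,0],[0,0,0.05,0],[0,0,0.05,0]]]}}

```text
t: 29.68
position: [446.6, 16.7, 84.6]
tcp_rot: [0.032, 0.999, 0.0, 0.0]
contact_force: [0.5, -0.0, -1.5]
finger_gap: 7.0
gripper_force: 78.7
```

{"name": "play_rows", "arguments": {"deltas": [[[0,0,0.02,0],[0,0,0.05,0],[0,0,0.05,0],[0,0,0.05,0]]]}}

```text
t: 30.18
position: [446.6, 16.7, 82.6]
tcp_rot: [0.032, 0.999, 0.0, 0.0]
contact_force: [-0.4, 0.2, -1.0]
finger_gap: 7.4
gripper_force: 79.3
```

{"name": "play_rows", "arguments": {"deltas": [[[0,0,0.02,0],[0,0,0.04,0],[0,0,0.04,0],[0,0,0.04,0]]]}}

```text
t: 30.68
position: [446.6, 16.7, 81.0]
tcp_rot: [0.032, 0.999, 0.0, 0.0]
contact_force: [0.5, 0.5, 0.6]
finger_gap: 7.2
gripper_force: 79.7
```

{"name": "play_rows", "arguments": {"deltas": [[[0,0,0.01,0],[0,0,0.025,0],[0,0,0.025,0],[0,0,0.025,0]]]}}

```text
t: 31.18
position: [446.6, 16.7, 80.0]
tcp_rot: [0.032, 0.999, 0.0, 0.0]
contact_force: [0.6, -0.2, 1.3]
finger_gap: 7.1
gripper_force: 79.9
```

{"name": "play_rows", "arguments": {"deltas": [[[0,0,-0.02,0],[0,0,-0.02,0],[0,0,-0.02,0]]]}}

```text
t: 31.55
position: [446.5, 16.6, 80.7]
tcp_rot: [0.032, 0.999, 0.0, -0.0]
contact_force: [0.1, 0.2, 0.8]
finger_gap: 7.2
gripper_force: 79.8
```

{"name": "play_rows", "arguments": {"deltas": [[[0,0,0,0],[0,0,0,0],[0,0,0,0],[0,0,0,0],[0,0,0,0],[0,0,0,0],[0,0,0,0],[0,0,0,0],[0,0,0,0],[0,0,0,0],[0,0,0,0],[0,0,0,0]]], "hand": 0.5, "newtons": 20}}

```text
t: 33.05
position: [446.5, 16.7, 80.7]
tcp_rot: [0.032, 0.999, 0.0, -0.0]
contact_force: [0.7, 0.9, -0.2]
finger_gap: 42.8
gripper_force: 0.0
```

```bash
python3 - <<'E'
from h import *
import pickle
np.set_printoptions(precision=2,suppress=True,linewidth=150)
s=env.get_state();print(s['t'],s['position'],s['contact_force'],s['joints'])
a=pickle.load(open('w8.pkl','rb'))['color'];c=cam('side');pickle.dump(c,open('w9.pkl','wb'))
d=np.abs(a.astype(int)-c['color']).sum(2)
g=c['color'].astype(int).sum(2)//3
print(g[171:180:4,234:252].tolist())
# pail position: match template of pail body in old image
T=a[205:236,222:236];r=cv2.matchTemplate(c['color'][190:260,210:250],T,cv2.TM_CCOEFF_NORMED);print(cv2.minMaxLoc(r),'was',(12,15))
w=cam('wrist');pickle.dump(w,open('wr9.pkl','wb'));v=w['color'].astype(int).sum(2)//3
for row in (215,225,235,245,260): print(row,np.where(v[row,200:310]<40)[0][[0,-1]]+200 if (v[row,200:310]<40).any() else None, v[row,225:290:3].tolist())
E
```

```text
33.05 [446.49  16.66  80.74] [ 0.74  0.95 -0.15] [ 0.37  0.59 -0.66  2.12  0.62  0.63  0.77]
[[221, 229, 232, 220, 160, 78, 45, 43, 45, 46, 91, 170, 202, 159, 137, 182, 217, 224], [232, 236, 238, 236, 210, 115, 50, 41, 40, 43, 62, 115, 139, 110, 143, 206, 231, 234], [228, 219, 220, 221, 204, 151, 106, 98, 101, 103, 99, 143, 190, 184, 166, 204, 225, 229]]
(-0.6598931550979614, 0.7907447814941406, (14, 30), (15, 21)) was (12, 15)
215 None [88, 90, 90, 84, 76, 74, 78, 82, 86, 86, 85, 83, 75, 70, 71, 85, 87, 97, 95, 90, 197, 95]
225 None [87, 82, 88, 81, 86, 81, 81, 87, 85, 52, 61, 57, 83, 79, 86, 88, 90, 86, 83, 88, 176, 191]
235 [210 298] [96, 88, 77, 72, 69, 79, 83, 19, 17, 24, 13, 8, 13, 49, 136, 149, 141, 151, 162, 162, 175, 191]
245 [207 302] [70, 78, 80, 90, 91, 88, 78, 17, 22, 27, 21, 29, 19, 27, 159, 162, 167, 169, 187, 189, 193, 203]
260 [201 307] [63, 69, 65, 69, 70, 67, 75, 31, 31, 31, 25, 30, 34, 26, 81, 75, 69, 72, 60, 115, 104, 98]
```

{"name": "play_rows", "arguments": {"deltas": [[[0,0,-0.1,0],[0,0,-0.3,0],[0,0,-0.6,0],[0.1,0,-1.0,0],[0.2,0,-1.5,0],[0.3,0,-2.1,0],[0.4,0,-2.8,0],[0.4,0,-3.4,0],[0.4,0,-3.8,0],[0.4,0,-4.0,0],[0.4,0,-4.0,0],[0.4,0,-4.0,0]]]}}

```text
t: 34.65
position: [430.0, 17.5, 240.3]
tcp_rot: [0.032, 0.999, -0.0, -0.001]
contact_force: [0.7, -0.1, 0.1]
finger_gap: 42.6
gripper_force: 0.0
```

{"name": "play_rows", "arguments": {"deltas": [[[0,0,0,0],[0,0,0,0],[0,0,0,0],[0,0,0,0],[0,0,0,0],[0,0,0,0],[0,0,0,0],[0,0,0,0],[0,0,0,0],[0,0,0,0],[0,0,0,0],[0,0,0,0],[0,0,0,0],[0,0,0,0],[0,0,0,0],[0,0,0,0],[0,0,0,0],[0,0,0,0],[0,0,0,0],[0,0,0,0]]]}}

```text
t: 37.15
position: [430.5, 17.7, 240.7]
tcp_rot: [0.032, 0.999, 0.0, -0.0]
contact_force: [0.4, 0.1, -1.3]
finger_gap: 42.8
gripper_force: 0.0
```

```bash
python3 - <<'E'
from h import *
import pickle
s=env.get_state();print(s['t'],s['position'],s['contact_force'])
a=pickle.load(open('w9.pkl','rb'))['color']
for k in range(6):
    c=cam('side')['color']
    g=c.astype(int).sum(2)//3
    T=a[211:242,224:237];r=cv2.matchTemplate(c[190:260,210:250],T,cv2.TM_CCOEFF_NORMED)
    print(cv2.minMaxLoc(r)[1::2],g[171,234:250].tolist(),np.abs(a.astype(int)-c)[200:245,222:245].mean().round(1))
    a0=c
pickle.dump(c,open('w10.pkl','wb'))
E
```

```text
37.15 [430.52416367  17.67365785 240.71805754] [ 0.43207169  0.13225039 -1.30761773]
(0.937355101108551, (14, 21)) [228, 235, 238, 228, 170, 88, 50, 45, 48, 54, 100, 184, 208, 167, 146, 193] 14.8
(0.9368837475776672, (14, 21)) [227, 234, 237, 229, 173, 90, 49, 47, 47, 53, 95, 180, 208, 167, 146, 195] 14.8
(0.9372931718826294, (14, 21)) [231, 233, 237, 229, 170, 84, 51, 51, 51, 54, 101, 182, 210, 170, 146, 196] 14.7
(0.9368370771408081, (14, 21)) [228, 235, 237, 228, 170, 85, 51, 48, 47, 51, 100, 180, 208, 169, 147, 198] 14.9
(0.9371334314346313, (14, 21)) [229, 234, 238, 227, 168, 86, 50, 48, 48, 55, 101, 179, 209, 170, 145, 197] 14.8
(0.9372925758361816, (14, 21)) [228, 234, 237, 230, 170, 87, 50, 46, 49, 54, 97, 178, 210, 168, 148, 194] 14.8
```

```bash
python3 -c "
from bench import env
print(env.finish_job())"
```

```text
the job is handed in; nothing more can be done
None
```

The S-hook is in the rail's groove with the pail hanging by its bail from the lower curl. Both were still in the last side-camera frames, the gripper was clear of them, and the job was handed in at about 37 s.

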